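Feed the eyelet tray past the sprung gate

TASK

The eyelet tray waits in the feed chute in front of a sprung gate. Press the gate's long side paddle down with one fingertip and keep it down, so that the gate stays up, while another fingertip pushes the tray by its upright tab along under the raised gate until the tray's nose rests against the end stop; then let go, so that the gate drops shut behind the tray's box. Only push: do not lift the tray, do not drive it into the gate or shoot it along, and leave the other things on the bench where they are.

Things in the scene. Friction and masses are not known exactly. Their poses are not given: they have to be found in the camera images.
- chute: Straight open-topped aluminium chute fixed to the bench, across the robot's view. Origin on the bench (z 0), on its centre line under the gate's blade; +y = feed direction (robot's left at yaw 0), +x away from the robot, z up. Runs from y -212 to +95 mm. Floor top z 4. Two walls, inner faces x +-24, outer faces x +-30, tops z 26. End stop's face at y +81. All mm in this list are in this frame.
- shaft (a point): Point on the gate's hinge shaft above the bench: chute x -42, y 0, z 30 mm. The shaft runs along y outside the near wall, in two dark bearing blocks (x -52 to -32, 7 mm thick, 40 mm tall) at y -27.5 and -208.5.
- gate (a joint): Angle of the sprung gate, rad: 0 shut, 0.66 fully up (stop). Arm, blade and paddle are one rigid dark steel seesaw: pressing the paddle down raises the blade; let go, a spring shuts it. At the paddle's middle it takes about 1.5 N at first, 4 N at 0.6. The tray's box passes below without touching from 0.35 up; 0.4 to 0.6 is good. Its highest point, fully up, is z 66 mm.
- blade_tip (a point): Middle of the blade's lower edge. The blade hangs across the chute at y 0 (6 mm thick in y, x -12 to +12). Shut, its edge is at z 14 mm: it blocks the tray's box (top z 22) but clears the tray's low strip (top z 10). At 0.5 rad its lowest corner is at z 30.
- paddle_mid (a point): Middle of the paddle's upper face. Flat rubber-topped plate on the chute's robot side: 155 mm along y (-203 to -48), 6 to 66 mm out from the shaft, this point 45 mm out (x about -87, y -125.5). At gate angle a it slopes up outward by 0.3 - a, this point at z = 30 + 45 sin(0.3 - a): 43 at rest. A flat tip 19 mm wide centred here, its end at z 22, gives a = 0.5.
- tray: Loose grey plastic tray, 128 mm long, about 150 g, in the chute with 2 mm play each side, axes as the chute's. Origin: foot of the rear (push) face of its upright tab, on the floor. Along +y: tab 0 to 8 mm (40 wide, 40 tall, top z 44), low strip 8 to 58 (26 wide, 6 tall), open box with brass eyelets 58 to 128 (44 wide, 18 tall), its front is the nose. Starts with origin at chute y -180 to -145.
- stop_face (a point): Foot of the end stop's face on the chute's centre line (y +81, z 4 mm). Home: the tray's nose rests here, its origin at chute y -47; the blade then drops behind the box, over the low strip, and the tab is still before the gate, so no finger has to pass under the gate.
- thread_spool: Bystander: wooden spool of tan thread, 53 mm across, 62 mm tall, origin under its centre. Leave alone.
- nail_tin: Bystander: flat blue tack tin, 70 x 102 x 30 mm, origin under its centre. Leave alone.
- shoe_brush: Bystander: wooden shoe brush, 90 x 52 x 44 mm, origin under its centre. Leave alone.
There are look-alikes about, which are no part of the job. There is more than one size of the tray; the one meant has the size given above.

How it is judged:
On the way, in this order (a step that is already met when the one before it is completed fails the run):
1. a finger holds the gate up while the tray is still in front of it (value of joint gate above 0.33 rad and contact force between the fingers and gate above 0.3 N and y of tray in the frame of chute below -0.132 m), for 0.1 s.
2. the tray's box is well under the gate, which a finger still holds up (value of joint gate above 0.33 rad and contact force between the fingers and gate above 0.3 N and y of tray in the frame of chute above -0.09 m), for 0.05 s.
At the end, for the whole second after the job is handed in: The tray lies flat on the chute's floor with its nose within 6 mm of the end stop, at rest, and the gate is shut behind its box (within 0.06 rad) (y of tray in the frame of chute between -0.053 and -0.042 m and height (world z) of tray below 0.008 m and angle between tray's own z axis and vertical below 0.06 rad and value of joint gate below 0.06 rad and linear speed of tray below 0.01 m/s); the robot touches nothing.
It fails at once if the tray is driven hard into the gate, or the gate bears on it (over 3 N) (contact force between tray and gate above 3 N).
It fails at once if the tray is lifted more than 10 mm off the chute's floor, or tipped (height (world z) of tray above 0.014 m or angle between tray's own z axis and vertical above 0.25 rad).
It fails at once if the tray is shot along (over 0.4 m/s) (linear speed of tray above 0.4 m/s).
It fails at once if the thread spool, tack tin or shoe brush is moved more than 30 mm (distance of any of thread_spool, nail_tin, shoe_brush from where it was at the start of the episode above 0.03 m).
It also fails if it takes over 40 s, if anything falls off the work surface, if the arm or the gripper's body presses on something with over 40 N, if the wrist force passes 120 N, or if a joint passes its speed limit or range.

ROBOT

A 6-joint arm with a two-finger parallel gripper is mounted at the origin on the work surface; the furniture and walls round the work are solid. World frame = base frame: x ahead of the robot, y to its left, z up, the work surface at z = 0. Lengths are in m, angles in rad, forces in N, time in s.
With the tool pointing down it reaches from about 0.35 to 0.975 m from the base axis. Payload 4.9 kg.
Tool frame: the origin (TCP) lies at the very end of the fingers, on their centre line; the grasp point (between the pads) lies 19 mm behind it; z points along the fingers, y is the line along which they close (so a half turn about z gives the same grasp; the last joint's range is limited). The gripper opens to 85 mm and grips with 20 to 120 N. Pads are 22 mm wide; open, the fingers measure 114 mm over their backs; the gripper's body (76 mm by 85 mm) begins 54 mm behind the grasp point. The pads swing forward as they close: fully open they stand 13 mm farther back than shut.
Start: joints at [0.984, 0.053, 1.613, -0, 1.476, -0.119], TCP at [0.282, 0.558, 0.231] pointing down, gripper open.
Joint ranges: [-3.01, 3.01], [-1.01, 2.22], [0.06, 2.58], [-1.02, 4.17], [0.09, 2.62], [-3.14, 3.14]. Speed limits (rad/s): [2.57, 2.57, 3.14, 3.14, 3.14, 3.14].

INTERFACE

Orientations are given as a unit quaternion [w, x, y, z].
In Python, from plant import robot gives the robot as it stands. The module is installed in compiled form; this text tells all that it offers.
- The arm moves only by the tool carry_out, never from a script. Its argument "motion" is a list of rows, each an object with "hand": the opening, from -1 (shut) to 1 (fully open), so that 0 is half open; "dp": the shift along the world's x, y, z in units of 40 mm (1.0 is 40 mm), a list of three; "rot": the turn, a rotation vector about the world's x, y, z in units of 6 degrees (1.0 is 6 degrees), a list of three. In form: [{"hand": hand, "dp": [x, y, z], "rot": [wx, wy, wz]}, ...]. A call has 1 to 10 rows; each row is the pose to reach, as a shift and turn from the pose commanded when the call began; what a row does not reach only later rows make up. A row lasts 1/12 s, in which the tool goes at most 41.7 mm and 7.16 degrees, less where a joint would pass 70% of its speed; a pose out of reach is approached as far as the arm can. A call with a gripper value outside its range is refused whole. The fingers move at their own pace and stop on an object; the grip force is fixed at half the most. Time passes only in rows, so rows that repeat a pose let the fingers close. It gives the time, the measured TCP pose, the force, the opening and the grip force at its end, in the units of the state.
- robot.read_state(): the state, without advancing time (a new reading comes with each control period).
- robot.camera(name): name is "side" or "top" or "wrist"; returns a dict with "img" (384x512x3 uint8, red, green, blue), "intrinsics" (3x3 intrinsics, pixels), "R" (3x3) and "t" (3): a world point X has camera coordinates R X + t. Camera axes: x right, y down, z forward; pixel columns grow to the right and rows downward; lengths in m; the calibration is good to about 2 mm. A picture is of the moment at which its call begins. There is no depth.
- robot.hand_in(): hands the job in; it is judged then, once.
The state is a dict: "t": time; "qpos": joint angles; "qvel": joint speeds; "tau": joint torques, N m; "tool_pos": TCP position; "orientation": TCP orientation; "force": force on the tool from outside, world axes, zero at the start; "ft_torque": the same for the moment, N m; "width": finger opening in m; "grasp_force": force on a finger pad.
Only numpy, scipy, OpenCV 4.12 (cv2) and the standard library are available. Lean on these libraries where they do the work, as an engineer would, in place of code of your own. Each camera call takes 0.05 s, during which the arm holds its last target. There are 200 camera calls.

## Working session

There is one attempt and no reset: what is moved stays moved. The work goes in short steps, Python scripts to look and compute and a tool call to move; the robot and the scene stay as the last step left them, time stands still between calls to the robot, and variables do not carry over. Pictures are saved under pics/ and viewed, at most 13 in all, crops included, and the job is handed in when it is done.

Besides the shell and the picture viewer there is one more tool, called after ">>>" by a JSON object that holds its "method" and its "body". carry_out: Moves the arm, as the interface text tells. Its arguments: {"type":"object","properties":{"motion":{"type":"array","items":{"type":"object","properties":{"hand":{"type":"number"},"dp":{"type":"array","items":{"type":"number"}},"rot":{"type":"array","items":{"type":"number"}}}}}},"required":["motion"]}

```bash
mkdir -p pics
cat > h.py <<'E'
import numpy as np, cv2
from plant import robot
def cam(n):
    c=robot.camera(n); return c
def ray(c,u,v):
    d=c["R"].T@np.linalg.inv(c["intrinsics"])@np.array([u,v,1.]); o=-c["R"].T@c["t"]; return o,d/np.linalg.norm(d)
def onz(c,u,v,z):
    o,d=ray(c,u,v); return o+d*(z-o[2])/d[2]
def proj(c,X):
    p=c["intrinsics"]@(c["R"]@np.array(X,float)+c["t"]); return p[:2]/p[2]
def tri(c1,p1,c2,p2):
    o1,d1=ray(c1,*p1);o2,d2=ray(c2,*p2)
    s=np.linalg.lstsq(np.c_[d1,-d2],o2-o1,rcond=None)[0]
    a=o1+s[0]*d1;b=o2+s[1]*d2; return (a+b)/2,np.linalg.norm(a-b)
E
python3 - <<'E'
from h import *
import pickle
d={}
for n in("side","top"):
    c=cam(n);d[n]=c
    print(n,-c["R"].T@c["t"])
    cv2.imwrite(f"pics/{n}.png",cv2.resize(c["img"][:,:,::-1],(800,600),interpolation=cv2.INTER_CUBIC))
pickle.dump(d,open("d.pkl","wb"))
s=robot.read_state();print(s["t"],s["tool_pos"],s["orientation"],s["width"])
E
```

```text
side [ 0.44997549 -0.75649844  0.66800311]
top [ 0.36058774 -0.07910581  1.03136776]
0.1 [0.28150877 0.55737111 0.23017697] [-3.14326913e-04  2.31790654e-01  9.72765249e-01 -8.74418715e-04] 0.08504886500045201
```

View pics/side.png

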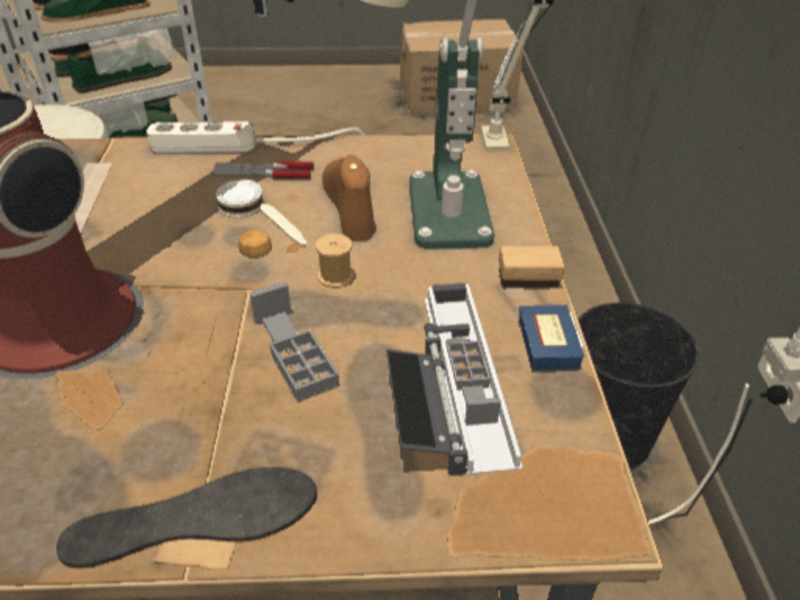

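View pics/top.png

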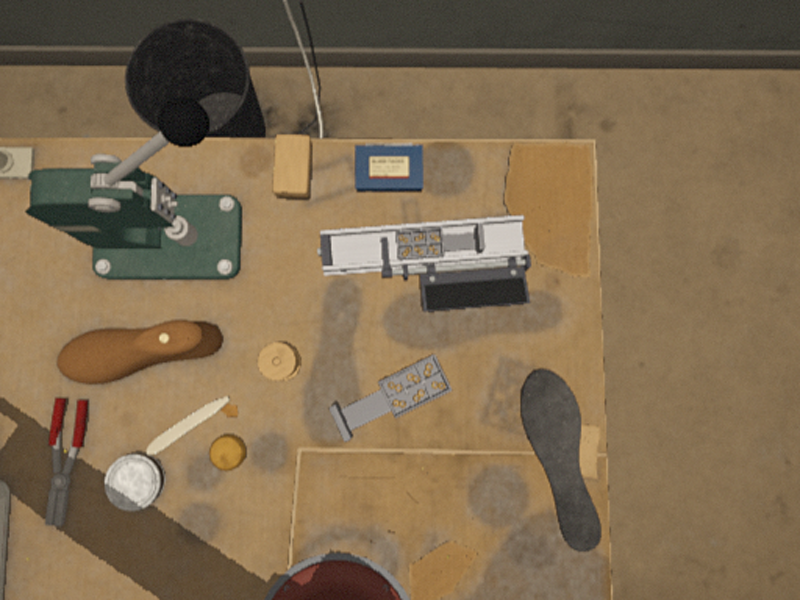

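The chute, with the paddle on the robot's side, is at about (425,262) in top and (460,390) in side. There are two candidate trays: A in the chute at top (440,240) / side (470,380), and B loose on the bench at top (390,395) / side (295,340). A fits because it lies in the chute and is narrower. I'll confirm this in a crop.

Run:
```python
from h import *
import pickle
d=pickle.load(open("d.pkl","rb"))
t=cv2.resize(d["top"]["img"][130:205,195:350,::-1],None,fx=5,fy=5,interpolation=cv2.INTER_CUBIC)
s=cv2.resize(d["side"]["img"][175:310,240:340,::-1],None,fx=4.4,fy=4.4,interpolation=cv2.INTER_CUBIC)
cv2.imwrite("pics/tc.png",t);cv2.imwrite("pics/sc.png",s);print(t.shape,s.shape)
```

```text
(375, 775, 3) (594, 440, 3)
```

View pics/tc.png

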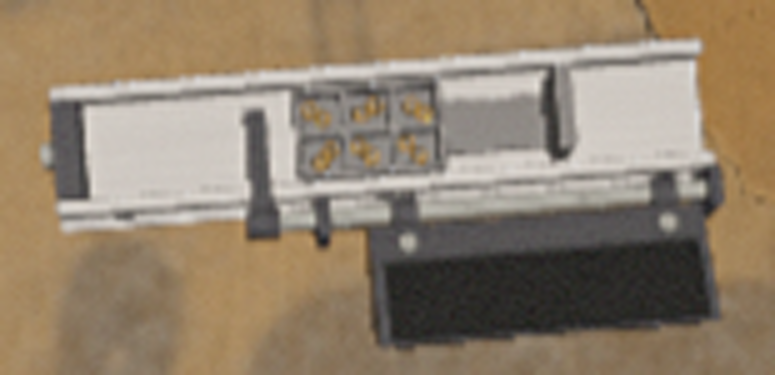

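View pics/sc.png

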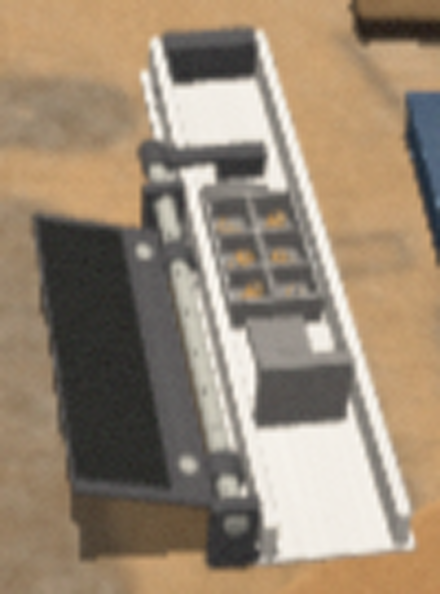

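The top crop shows the chute from (52,90) to (700,42). Inside it, the tray's tab is at (558,110), the strip at (495,122) and the box at (368,130). The blade arm is at (258,150) and the paddle at (545,290). In the side crop the tab face is at (300,385) and the paddle at (105,350). The tray in the chute fits between walls 48 mm apart, as described (44 mm wide); I'll check its length too.

Run:
```python
from h import *
import pickle
from scipy.optimize import least_squares
d=pickle.load(open("d.pkl","rb"));T,S=d["top"],d["side"]
t=lambda u,v:(195+(u+.5)/5-.5,130+(v+.5)/5-.5)
s=lambda u,v:(240+(u+.5)/4.4-.5,175+(v+.5)/4.4-.5)
for n,a,b in [("far wall rear top",t(700,42),s(408,513)),("far wall front top",t(52,90),s(262,31)),("near wall front top",t(60,207),s(155,38)),
  ("tab top rear far",t(567,66),s(350,357)),("tab top rear near",t(574,154),s(257,365)),("paddle outer rear",t(717,318),s(77,487)),("paddle outer front",t(381,345),s(37,217)),
  ("box rear far",t(440,85),s(322,290)),("box front near",t(297,178),s(203,192))]:
    X,e=tri(T,a,S,b);print(n,X.round(4),round(e*1e3,1))
P=[(T,t(700,42),(30,-212,26)),(T,t(52,90),(30,95,26)),(T,t(60,207),(-30,95,26)),(S,s(408,513),(27,-212,26)),(S,s(262,31),(27,95,26)),(S,s(155,38),(-27,95,26)),
 (T,t(717,318),(-105,-203,49.5)),(T,t(381,345),(-105,-48,49.5)),(S,s(77,487),(-105,-203,49.5)),(S,s(37,217),(-105,-48,49.5))]
def W(p,q):
    c,n=np.cos(p[2]),np.sin(p[2]);x,y,z=np.array(q)/1e3
    return [p[0]+c*x-n*y,p[1]+n*x+c*y,z]
f=lambda p:np.concatenate([proj(c,W(p,q))-np.array(uv) for c,uv,q in P])
r=least_squares(f,[.6,-.1,.07]);print(r.x,r.fun.round(1))
p=r.x
for n,c,uv,z in[("tabtop rear far",T,t(567,66),.044),("tab rear near",T,t(574,154),.044),("S",S,s(350,357),.044),("S",S,s(257,365),.044),("box nose T",T,t(297,92),.022),("tab top front S",S,s(247,320),.044),("nose S",S,s(203,190),.022),("blade arm T",T,t(258,112),.04)]:
    X=onz(c,*uv,z);c_,n_=np.cos(p[2]),np.sin(p[2]);dx=X[:2]-p[:2]
    print(n,(1e3*np.array([c_*dx[0]+n_*dx[1],-n_*dx[0]+c_*dx[1]])).round(1))
for q in[(0,0,0),(0,-170,0),(-87,-125,0),(-45,-178,0),(-45,-61,0)]:print(q,np.round(W(p,q),4))
```

```text
far wall rear top [ 0.6092 -0.2758  0.0251] 1.8
far wall front top [0.5854 0.0277 0.0259] 2.1
near wall front top [0.53   0.0232 0.0263] 1.9
tab top rear far [ 0.5933 -0.2105  0.0446] 2.5
tab top rear near [ 0.5533 -0.2132  0.0439] 4.3
paddle outer rear [ 0.4766 -0.2762  0.0477] 2.8
paddle outer front [ 0.4648 -0.1242  0.0452] 3.6
box rear far [ 0.5901 -0.1535  0.0245] 5.0
box front near [ 0.5447 -0.0865  0.0223] 2.1
[ 0.56531431 -0.06804211  0.07811834] [ 0.6 -1.5 -0.6 -1.5 -0.5  0.5 -0.5  0.5 -0.7 -0.3 -0.  -0.2  1.2 -0.7
 -0.  -0.8 -0.8  0.6 -1.1 -1.5]
tabtop rear far [  15.6 -144.2]
tab rear near [ -25.5 -143.5]
S [  18.3 -143.5]
S [ -21.1 -143.6]
box nose T [ 17.7 -20. ]
tab top front S [ -20.6 -118.4]
nose S [-20.6 -15.1]
blade arm T [ 5.8 -0.9]
(0, 0, 0) [ 0.5653 -0.068   0.    ]
(0, -170, 0) [ 0.5786 -0.2375  0.    ]
(-87, -125, 0) [ 0.4883 -0.1995  0.    ]
(-45, -178, 0) [ 0.5343 -0.249   0.    ]
(-45, -61, 0) [ 0.5252 -0.1324  0.    ]
```

The tray in the chute measures about 127 mm long with a 40 mm tab, at chute y ≈ -144, so it is the one meant. The chute is at (0.565,-0.068) with yaw 0.078. I'll move to above the start pose.

>>> {"method": "carry_out", "body": {"motion": [{"hand":1,"dp":[0.3,-0.95,0],"rot":[0,0,-0.98]},{"hand":1,"dp":[0.6,-1.9,0],"rot":[0,0,-1.96]},{"hand":1,"dp":[0.9,-2.85,0],"rot":[0,0,-2.94]},{"hand":1,"dp":[1.2,-3.8,0],"rot":[0,0,-3.92]},{"hand":1,"dp":[1.5,-4.75,0],"rot":[0,0,-4.9]},{"hand":1,"dp":[1.8,-5.7,0],"rot":[0,0,-5.88]},{"hand":1,"dp":[2.1,-6.65,0],"rot":[0,0,-6.86]},{"hand":1,"dp":[2.4,-7.6,0],"rot":[0,0,-7.84]},{"hand":1,"dp":[2.7,-8.55,0],"rot":[0,0,-8.82]},{"hand":1,"dp":[3.0,-9.5,0],"rot":[0,0,-9.79]}]}}

```text
t: 0.93
tool_pos: [0.4016, 0.176, 0.2309]
orientation: [-0.0, 0.681, 0.732, -0.0]
force: [1.3, 0.1, -0.8]
width: 0.0856
grasp_force: 0.0
```

>>> {"method": "carry_out", "body": {"motion": [{"hand":1,"dp":[0.31,-0.97,0],"rot":[0,0,0]},{"hand":1,"dp":[0.62,-1.94,0],"rot":[0,0,0]},{"hand":1,"dp":[0.93,-2.9,0],"rot":[0,0,0]},{"hand":1,"dp":[1.25,-3.9,0],"rot":[0,0,0]},{"hand":1,"dp":[1.56,-4.85,0],"rot":[0,0,0]},{"hand":1,"dp":[1.87,-5.8,0],"rot":[0,0,0]},{"hand":1,"dp":[2.2,-6.8,0],"rot":[0,0,0]},{"hand":1,"dp":[2.5,-7.75,0],"rot":[0,0,0]},{"hand":1,"dp":[2.8,-8.7,0],"rot":[0,0,0]},{"hand":1,"dp":[3.1,-9.65,0],"rot":[0,0,0]}]}}

```text
t: 1.77
tool_pos: [0.5257, -0.2102, 0.2307]
orientation: [-0.0, 0.679, 0.734, -0.0]
force: [0.2, 0.6, -0.2]
width: 0.0852
grasp_force: 0.0
```

>>> {"method": "carry_out", "body": {"motion": [{"hand":1,"dp":[0.1,-0.3,-0.5],"rot":[0,0,0]},{"hand":1,"dp":[0.25,-0.7,-1.0],"rot":[0,0,0]},{"hand":1,"dp":[0.3,-0.85,-1.8],"rot":[0,0,0]},{"hand":1,"dp":[0.3,-0.85,-2.5],"rot":[0,0,0]},{"hand":1,"dp":[0.3,-0.85,-3.0],"rot":[0,0,0]},{"hand":1,"dp":[0.3,-0.85,-3.0],"rot":[0,0,0]}]}}

```text
t: 2.27
tool_pos: [0.534, -0.2402, 0.1047]
orientation: [-0.006, 0.679, 0.734, -0.001]
force: [0.2, 0.6, -0.3]
width: 0.0853
grasp_force: 0.0
```

Run:
```python
from h import *
s=robot.read_state();print(s["t"],s["tool_pos"],s["orientation"],s["width"],s["force"])
S=cam("side");T=cam("top");W=cam("wrist")
a=cv2.resize(S["img"][130:310,210:350,::-1],(462,594),interpolation=cv2.INTER_CUBIC)
b=cv2.resize(W["img"][:,:,::-1],(338,254))
c=cv2.resize(T["img"][120:220,195:350,::-1],(338,218))
m=np.zeros((594,800,3),np.uint8);m[:,:462]=a;m[:254,462:]=b;m[260:478,462:]=c
cv2.imwrite("pics/m1.png",m)
```

```text
2.2667 [ 0.53404855 -0.24020685  0.10468981] [-0.00561837  0.67924646  0.73388787 -0.00112454] 0.08531216970927989 [ 0.15523273  0.59990949 -0.27114792]
```

View pics/m1.png

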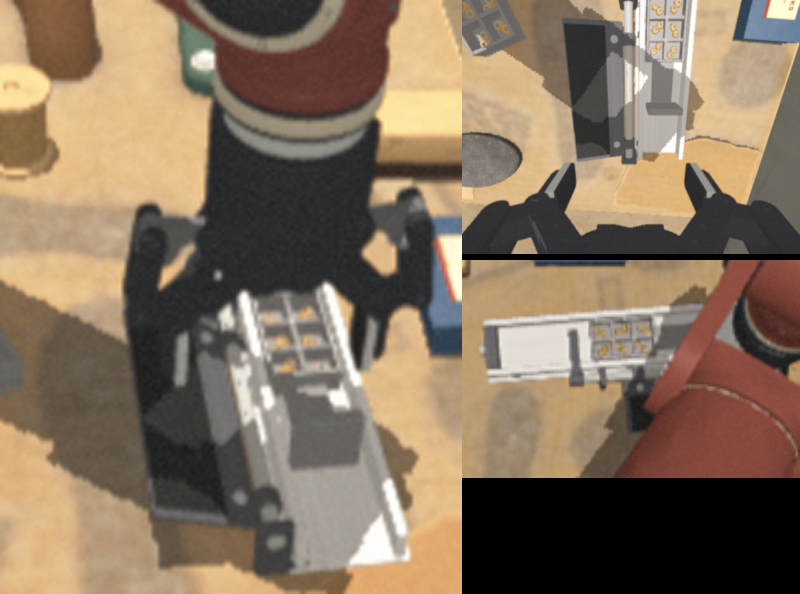

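The picture shows the fingers straddling the near wall. One is over the paddle at (180,360) and one over the chute at (368,340), both behind the tab at (325,425). I'll descend, watching the force to learn where the tips really are.

>>> {"method": "carry_out", "body": {"motion": [{"hand":1,"dp":[0,0,-0.5],"rot":[0,0,0]},{"hand":1,"dp":[0,0,-1.0],"rot":[0,0,0]},{"hand":1,"dp":[0,0,-1.3],"rot":[0,0,0]},{"hand":1,"dp":[0,0,-1.3],"rot":[0,0,0]},{"hand":1,"dp":[0,0,-1.3],"rot":[0,0,0]}]}}

```text
t: 2.83
tool_pos: [0.5382, -0.2422, 0.0601]
orientation: [0.0, 0.679, 0.734, 0.0]
force: [-0.1, -0.6, 0.1]
width: 0.0853
grasp_force: 0.0
```

>>> {"method": "carry_out", "body": {"motion": [{"hand":1,"dp":[0,0,-0.15],"rot":[0,0,0]},{"hand":1,"dp":[0,0,-0.3],"rot":[0,0,0]},{"hand":1,"dp":[0,0,-0.3],"rot":[0,0,0]},{"hand":1,"dp":[0,0,-0.3],"rot":[0,0,0]}]}}

```text
t: 3.17
tool_pos: [0.5377, -0.2421, 0.0472]
orientation: [-0.0, 0.679, 0.734, -0.0]
force: [0.1, 0.6, 0.1]
width: 0.0854
grasp_force: 0.0
```

>>> {"method": "carry_out", "body": {"motion": [{"hand":1,"dp":[0,0,-0.1],"rot":[0,0,0]},{"hand":1,"dp":[0,0,-0.2],"rot":[0,0,0]},{"hand":1,"dp":[0,0,-0.2],"rot":[0,0,0]},{"hand":1,"dp":[0,0,-0.2],"rot":[0,0,0]}]}}

```text
t: 3.5
tool_pos: [0.5375, -0.242, 0.0388]
orientation: [-0.0, 0.679, 0.734, -0.0]
force: [0.7, 0.0, -0.5]
width: 0.0852
grasp_force: 0.0
```

No contact at TCP z 39, so the open tips stand about 13 mm back. I'll carry on down.

>>> {"method": "carry_out", "body": {"motion": [{"hand":1,"dp":[0,0,-0.1],"rot":[0,0,0]},{"hand":1,"dp":[0,0,-0.2],"rot":[0,0,0]},{"hand":1,"dp":[0,0,-0.3],"rot":[0,0,0]},{"hand":1,"dp":[0,0,-0.35],"rot":[0,0,0]},{"hand":1,"dp":[0,0,-0.35],"rot":[0,0,0]}]}}

```text
t: 3.92
tool_pos: [0.5375, -0.2423, 0.0248]
orientation: [-0.0, 0.679, 0.734, -0.0]
force: [-2.5, 0.3, 2.2]
width: 0.0852
grasp_force: 1.0
```

Run:
```python
from h import *
s=robot.read_state();print(s["tool_pos"],s["force"],s["ft_torque"])
S=cam("side");W=cam("wrist")
a=cv2.resize(S["img"][160:310,220:350,::-1],(515,594),interpolation=cv2.INTER_CUBIC)
b=cv2.resize(W["img"][0:384,100:480,::-1],(285,288))
m=np.zeros((594,800,3),np.uint8);m[:,:515]=a;m[:288,515:]=b
cv2.imwrite("pics/m2.png",m)
```

```text
[ 0.53745732 -0.24225545  0.02477812] [-2.54820886  0.25216649  2.17099519] [-0.13877577  0.27301972  0.05637981]
```

View pics/m2.png

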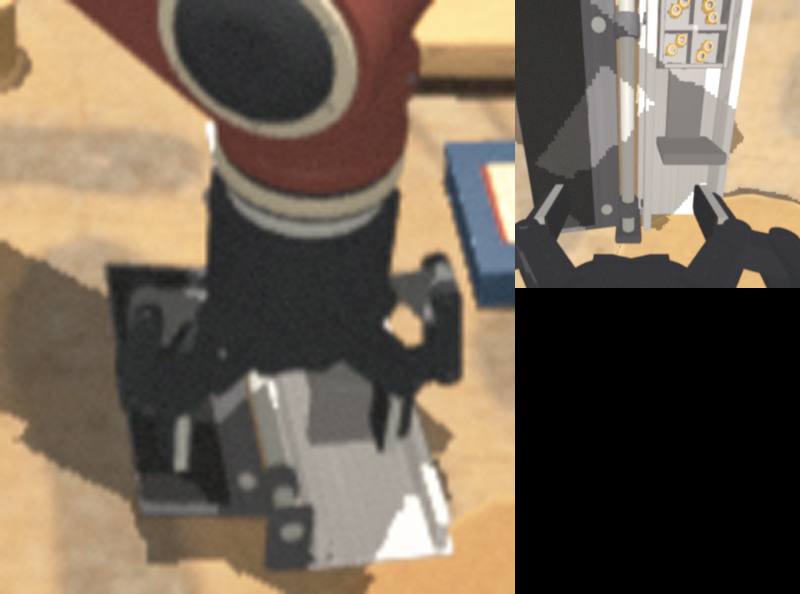

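The picture shows the near finger on the paddle at (182,470) and the far finger hanging over the chute floor at (385,440), clear of both walls and behind the tab at (340,410). I'll press down to a ≈ 0.45–0.5.

>>> {"method": "carry_out", "body": {"motion": [{"hand":1,"dp":[0,0,-0.1],"rot":[0,0,0]},{"hand":1,"dp":[0,0,-0.2],"rot":[0,0,0]},{"hand":1,"dp":[0,0,-0.3],"rot":[0,0,0]},{"hand":1,"dp":[0,0,-0.35],"rot":[0,0,0]},{"hand":1,"dp":[0,0,-0.35],"rot":[0,0,0]}]}}

```text
t: 4.43
tool_pos: [0.5384, -0.2424, 0.0113]
orientation: [0.001, 0.679, 0.734, 0.0]
force: [1.2, -1.6, 3.8]
width: 0.0855
grasp_force: 2.0
```

Run:
```python
from h import *
s=robot.read_state();print(s["tool_pos"],s["force"],s["ft_torque"])
S=cam("side");W=cam("wrist");T=cam("top")
a=cv2.resize(S["img"][160:310,220:350,::-1],(515,594),interpolation=cv2.INTER_CUBIC)
b=cv2.resize(W["img"][0:384,100:480,::-1],(285,288))
c=cv2.resize(T["img"][130:200,195:265,::-1],(285,285),interpolation=cv2.INTER_CUBIC)
m=np.zeros((594,800,3),np.uint8);m[:,:515]=a;m[:288,515:]=b;m[300:585,515:]=c
cv2.imwrite("pics/m3.png",m)
```

```text
[ 0.53835248 -0.2424328   0.01125637] [ 1.17995491 -1.55215363  3.81274376] [-0.17055313  0.11374443  0.06888757]
```

View pics/m3.png

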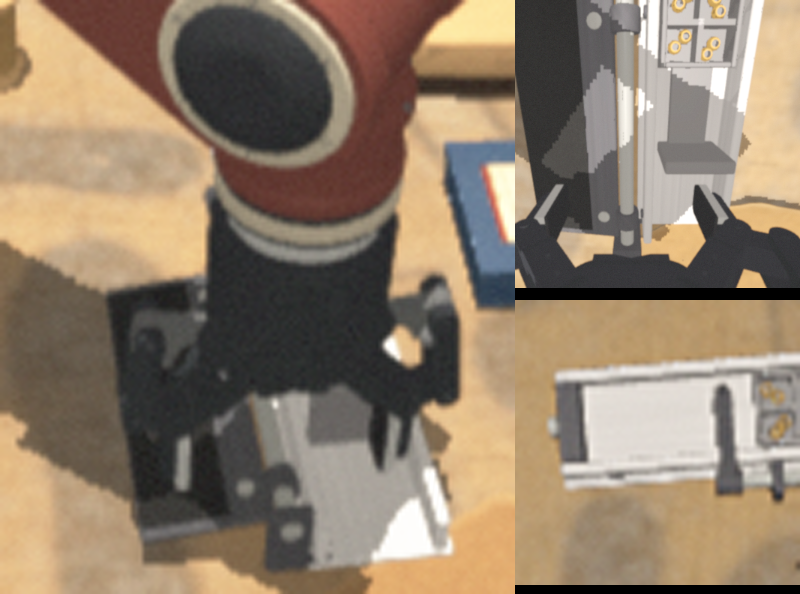

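The picture shows the paddle now pressed flat, its outer rear corner at (142,530), and the blade arm foreshortened upward at (725,440). I'll compute the gate angle from the corner's ray.

Run:
```python
from h import *
import pickle
S=pickle.load(open("d.pkl","rb"))["side"]
p=[.5653,-.068,.0781];c,n=np.cos(p[2]),np.sin(p[2])
for a in(.3,.35,.4,.45,.5,.55,.6):
    o=[]
    for y,r in((-203,66),(-48,66)):
        x=-42-r*np.cos(.3-a);z=30+r*np.sin(.3-a);x,y=x/1e3,y/1e3
        u=proj(S,[p[0]+c*x-n*y,p[1]+n*x+c*y,z/1e3]);o+=[(u[0]-220)*515/130,(u[1]-160)*594/150]
    print(a,np.round(o))
```

```text
0.3 [137. 527. 101. 275.]
0.35 [137. 532. 101. 280.]
0.4 [137. 536. 101. 285.]
0.45 [138. 541. 102. 289.]
0.5 [139. 545. 103. 294.]
0.55 [141. 549. 105. 298.]
0.6 [143. 553. 107. 302.]
```

The gate angle is about 0.42–0.48. I'll go 2–3 mm deeper and push along +y.

>>> {"method": "carry_out", "body": {"motion": [{"hand":1,"dp":[0,0,-0.07],"rot":[0,0,0]},{"hand":1,"dp":[0,0,-0.07],"rot":[0,0,0]},{"hand":1,"dp":[-0.012,0.15,-0.07],"rot":[0,0,0]},{"hand":1,"dp":[-0.023,0.3,-0.07],"rot":[0,0,0]},{"hand":1,"dp":[-0.031,0.4,-0.07],"rot":[0,0,0]},{"hand":1,"dp":[-0.043,0.55,-0.07],"rot":[0,0,0]},{"hand":1,"dp":[-0.055,0.7,-0.07],"rot":[0,0,0]},{"hand":1,"dp":[-0.066,0.85,-0.07],"rot":[0,0,0]},{"hand":1,"dp":[-0.078,1.0,-0.07],"rot":[0,0,0]}]}}

```text
t: 5.33
tool_pos: [0.5345, -0.2015, 0.0084]
orientation: [-0.0, 0.679, 0.734, -0.0]
force: [-0.9, -3.3, 4.7]
width: 0.0853
grasp_force: 2.4
```

Run:
```python
from h import *
s=robot.read_state();print(s["t"],s["tool_pos"],s["force"],s["ft_torque"])
S=cam("side");W=cam("wrist");T=cam("top")
a=cv2.resize(S["img"][160:310,220:350,::-1],(515,594),interpolation=cv2.INTER_CUBIC)
b=cv2.resize(W["img"][0:384,100:480,::-1],(285,288))
c=cv2.resize(T["img"][130:200,195:265,::-1],(285,285),interpolation=cv2.INTER_CUBIC)
m=np.zeros((594,800,3),np.uint8);m[:,:515]=a;m[:288,515:]=b;m[300:585,515:]=c
cv2.imwrite("pics/m4.png",m)
```

```text
5.3333 [ 0.53447082 -0.2014899   0.00842642] [-0.85243896 -3.31447362  4.67361148] [-0.65469649  0.27266216  0.08424645]
```

View pics/m4.png

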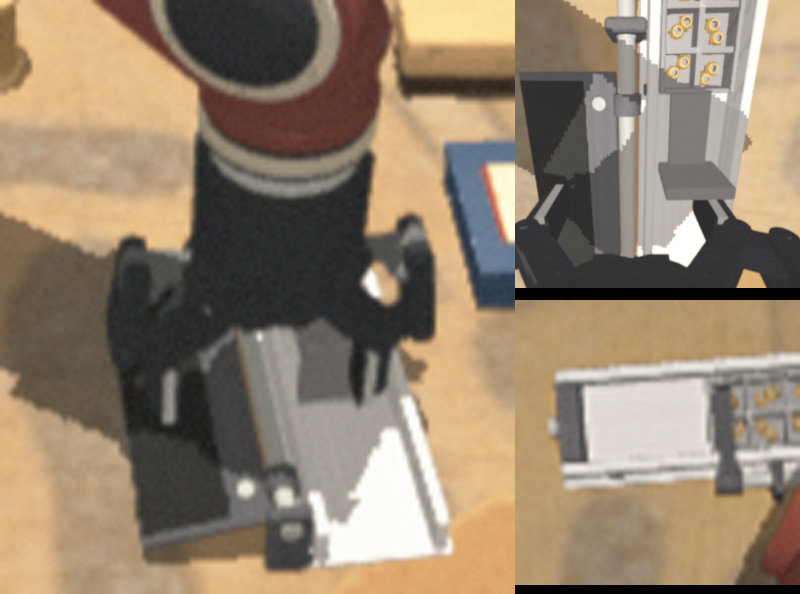

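The picture shows the nose at (712,410) passing under the raised blade at (725,440), with steady forces. I'll push on another 60 mm.

>>> {"method": "carry_out", "body": {"motion": [{"hand":1,"dp":[-0.012,0.15,0],"rot":[0,0,0]},{"hand":1,"dp":[-0.025,0.32,0],"rot":[0,0,0]},{"hand":1,"dp":[-0.04,0.5,0],"rot":[0,0,0]},{"hand":1,"dp":[-0.055,0.68,0],"rot":[0,0,0]},{"hand":1,"dp":[-0.07,0.86,0],"rot":[0,0,0]},{"hand":1,"dp":[-0.083,1.04,0],"rot":[0,0,0]},{"hand":1,"dp":[-0.097,1.22,0],"rot":[0,0,0]},{"hand":1,"dp":[-0.108,1.36,0],"rot":[0,0,0]},{"hand":1,"dp":[-0.115,1.45,0],"rot":[0,0,0]},{"hand":1,"dp":[-0.12,1.5,0],"rot":[0,0,0]}]}}

```text
t: 6.32
tool_pos: [0.5298, -0.1415, 0.0085]
orientation: [-0.0, 0.679, 0.734, -0.0]
force: [-0.3, -3.8, 4.5]
width: 0.0855
grasp_force: 2.4
```

Run:
```python
from h import *
s=robot.read_state();print(s["t"],s["tool_pos"],s["force"],s["ft_torque"])
W=cam("wrist");T=cam("top")
b=cv2.resize(W["img"][0:384,100:480,::-1],(380,384))
c=cv2.resize(T["img"][130:200,195:265,::-1],(400,400),interpolation=cv2.INTER_CUBIC)
m=np.zeros((400,800,3),np.uint8);m[:384,:380]=b;m[:,400:]=c
cv2.imwrite("pics/m5.png",m)
```

```text
6.3167 [ 0.52983503 -0.14152725  0.00850783] [-0.25140468 -3.79727779  4.4704284 ] [-0.58665106  0.25042074  0.1017804 ]
```

View pics/m5.png

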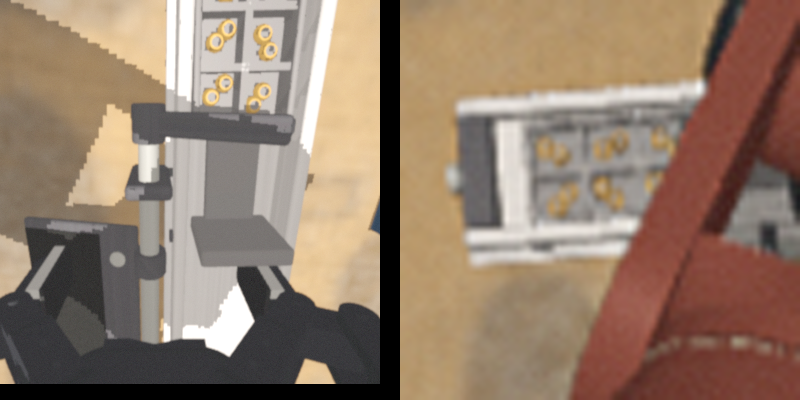

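The top crop shows the nose at (525,170) and the stop's face at (497,170), a gap of about 12 mm. I'll close it slowly.

>>> {"method": "carry_out", "body": {"motion": [{"hand":1,"dp":[-0.005,0.07,0],"rot":[0,0,0]},{"hand":1,"dp":[-0.011,0.14,0],"rot":[0,0,0]},{"hand":1,"dp":[-0.016,0.2,0],"rot":[0,0,0]},{"hand":1,"dp":[-0.02,0.25,0],"rot":[0,0,0]},{"hand":1,"dp":[-0.022,0.28,0],"rot":[0,0,0]},{"hand":1,"dp":[-0.022,0.28,0],"rot":[0,0,0]}]}}

```text
t: 6.92
tool_pos: [0.5289, -0.1307, 0.0084]
orientation: [-0.0, 0.679, 0.734, 0.0]
force: [-0.4, -3.1, 3.6]
width: 0.0852
grasp_force: 2.1
```

>>> {"method": "carry_out", "body": {"motion": [{"hand":1,"dp":[-0.001,0.02,0],"rot":[0,0,0]},{"hand":1,"dp":[-0.003,0.04,0],"rot":[0,0,0]},{"hand":1,"dp":[-0.003,0.04,0],"rot":[0,0,0]}]}}

```text
t: 7.17
tool_pos: [0.5289, -0.1293, 0.0085]
orientation: [-0.0, 0.679, 0.734, -0.0]
force: [-0.5, -3.3, 4.4]
width: 0.0856
grasp_force: 2.6
```

>>> {"method": "carry_out", "body": {"motion": [{"hand":1,"dp":[-0.002,0.03,0],"rot":[0,0,0]},{"hand":1,"dp":[-0.004,0.05,0],"rot":[0,0,0]},{"hand":1,"dp":[-0.004,0.05,0],"rot":[0,0,0]}]}}

```text
t: 7.42
tool_pos: [0.5289, -0.1291, 0.0089]
orientation: [0.001, 0.679, 0.734, -0.001]
force: [-2.8, -9.6, 4.3]
width: 0.0858
grasp_force: 5.6
```

Run:
```python
from h import *
s=robot.read_state();print(s["t"],s["tool_pos"],s["force"],s["ft_torque"])
W=cam("wrist");T=cam("top")
b=cv2.resize(W["img"][0:384,100:480,::-1],(380,384))
c=cv2.resize(T["img"][130:200,195:265,::-1],(400,400),interpolation=cv2.INTER_CUBIC)
m=np.zeros((400,800,3),np.uint8);m[:384,:380]=b;m[:,400:]=c
cv2.imwrite("pics/m6.png",m)
```

```text
7.4167 [ 0.52889333 -0.12913091  0.00894558] [-2.75991001 -9.64516307  4.31629468] [-1.501443    0.43541733 -0.16769777]
```

View pics/m6.png

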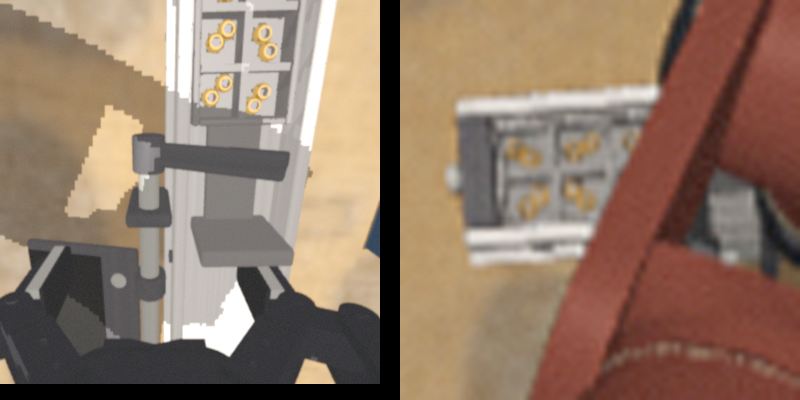

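The nose is on the stop: the force jumped to 9.6 N and the gap at (497,170) is closed, with the box clear past the blade. I'll back off 6 mm and raise.

>>> {"method": "carry_out", "body": {"motion": [{"hand":1,"dp":[0.006,-0.08,0],"rot":[0,0,0]},{"hand":1,"dp":[0.012,-0.15,0],"rot":[0,0,0]},{"hand":1,"dp":[0.012,-0.15,0.15],"rot":[0,0,0]},{"hand":1,"dp":[0.012,-0.15,0.3],"rot":[0,0,0]},{"hand":1,"dp":[0.012,-0.15,0.45],"rot":[0,0,0]},{"hand":1,"dp":[0.012,-0.15,0.6],"rot":[0,0,0]},{"hand":1,"dp":[0.012,-0.15,0.8],"rot":[0,0,0]},{"hand":1,"dp":[0.012,-0.15,1.5],"rot":[0,0,0]},{"hand":1,"dp":[0.012,-0.15,2.4],"rot":[0,0,0]},{"hand":1,"dp":[0.012,-0.15,3.3],"rot":[0,0,0]}]}}

```text
t: 8.35
tool_pos: [0.5281, -0.133, 0.141]
orientation: [-0.001, 0.679, 0.734, -0.001]
force: [1.0, 0.0, -0.0]
width: 0.0855
grasp_force: 0.0
```

>>> {"method": "carry_out", "body": {"motion": [{"hand":1,"dp":[-0.5,-0.3,0.8],"rot":[0,0,0]},{"hand":1,"dp":[-1,-0.3,1.2],"rot":[0,0,0]},{"hand":1,"dp":[-2,-0.3,1.2],"rot":[0,0,0]},{"hand":1,"dp":[-2.5,-0.3,1.2],"rot":[0,0,0]},{"hand":1,"dp":[-2.5,-0.3,1.2],"rot":[0,0,0]},{"hand":1,"dp":[-2.5,-0.3,1.2],"rot":[0,0,0]}]}}

```text
t: 8.85
tool_pos: [0.4287, -0.1455, 0.189]
orientation: [0.001, 0.679, 0.734, 0.0]
force: [0.1, 0.1, 0.2]
width: 0.0856
grasp_force: 0.0
```

Run:
```python
from h import *
s=robot.read_state();print(s["t"],s["tool_pos"],s["force"])
S=cam("side");T=cam("top")
a=cv2.resize(S["img"][170:310,240:350,::-1],(440,560),interpolation=cv2.INTER_CUBIC)
c=cv2.resize(T["img"][130:200,195:265,::-1],(350,350),interpolation=cv2.INTER_CUBIC)
m=np.zeros((560,800,3),np.uint8);m[:,:440]=a;m[:350,450:]=c
cv2.imwrite("pics/m7.png",m)
```

```text
8.85 [ 0.42873371 -0.14545863  0.18899373] [0.1469208  0.14836821 0.21531161]
```

View pics/m7.png

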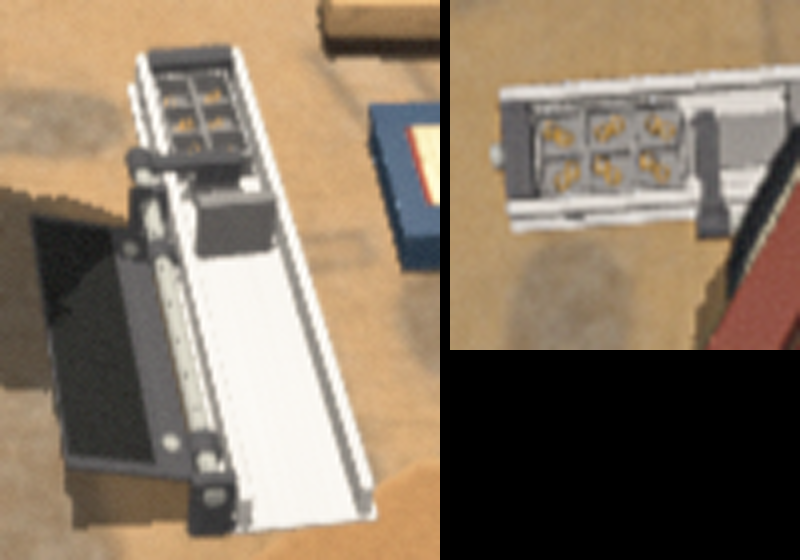

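The picture shows the nose against the stop at (533,150), the gate shut behind the box at (708,170), the paddle back up, and the arm clear.

```bash
python3 -c "
from plant import robot
print(robot.hand_in())"
```

```text
the job is handed in; nothing more can be done
None
```

The job is handed in (the hand-in gave no verdict): the last picture before it, at 8.9 s, shows the tray's nose against the end stop, the gate shut behind its box, and the arm clear of everything.

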